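# Square up a sheet on the sloped jig and lock its winged clamp

### The arm

A 6-joint arm with a two-finger parallel gripper is mounted at the origin on the work surface. World frame = base frame: x ahead of the robot, y to its left, z up, the work surface at z = 0. Lengths are in mm, angles in rad, forces in N, time in s.
With the tool pointing down it reaches from about 400 to 925 mm from the base axis. Payload 12.5 kg.
Tool frame: the origin (TCP) lies between the finger pads; the fingertips stand 19 mm ahead of it and the grasp point (between the pads) is the TCP (env.tips_ahead is the distance from the TCP to the fingertips, in mm); z points along the fingers, y is the line along which they close (so a half turn about z gives the same grasp; the last joint's range is limited). The gripper opens to 95 mm and grips with 3 to 60 N. Pads are 20 mm wide; open, the fingers measure 119 mm over their backs; the gripper's body (75 mm by 180 mm) begins 59 mm behind the grasp point.
Start: joints at [-1.331, 0.491, 1.559, -0, 1.092, -0.106], TCP at [211.866, -588.011, 233.661] pointing down, gripper open.
Joint ranges: [-3.1, 3.1], [-0.84, 2.19], [0.05, 2.79], [-1.13, 4.28], [0.06, 2.93], [-2.69, 2.69]. Speed limits (rad/s): [2.22, 2.22, 2.79, 3.14, 3.14, 3.14].

### API

Orientations are given as [roll, pitch, yaw] about the fixed x, y, z axes, in that order (R = Rz(yaw) Ry(pitch) Rx(roll)).
In Python, from cell import env gives the robot as it stands.
- The arm moves only by the shell command python3 -m crank 'ROWS'. ROWS is JSON, a list of rows, each a list of 5 numbers: the shift along the tool's x, y, z in mm, then the turn about the tool's z in degrees, then the finger opening in mm, from 0 to 95.1. In form: [[dx, dy, dz, yaw, grip], ...]. A call has 1 to 10 rows; each row is the pose to reach, as a shift and turn from the pose commanded when the call began, along the tool's axes at that moment; what a row does not reach only later rows make up. A row lasts 1/12 s, in which the tool goes at most 41.7 mm and 7.16 degrees, less where a joint would pass 70% of its speed; a pose out of reach is approached as far as the arm can. A call with a gripper value outside its range is refused whole. The fingers move at their own pace and stop on an object; the grip force is fixed at half the most. Time passes only in rows, so rows that repeat a pose let the fingers close. It gives the time, the measured TCP pose, the force, the opening and the grip force at its end, in the units of the state.
- env.state(): the state, without advancing time (a new reading comes with each control period).
- env.read_camera(name): name is "side" or "top" or "wrist"; returns a dict with "img" (480x640x3 uint8, blue, green, red), "K" (3x3 intrinsics, pixels), "k1" (the pictures are not rectified: a ray, as slopes to the right and down, at radius r is drawn at 1 + k1 r^2 times it, then the intrinsics apply), "pose" (4x4, takes a point from camera to world coordinates). Camera axes: x right, y down, z forward; pixel columns grow to the right and rows downward; lengths in mm; the calibration is good to about 2 mm. A picture is of the moment at which its call begins. There is no depth.
- env.job_done(): hands the job in; it is judged then, once.
The state is a dict: "t": time; "joints": joint angles; "qvel": joint speeds; "tau": joint torques, N m; "eef_pos": TCP position; "tcp_rot": TCP orientation; "ft_force": force on the tool from outside, world axes, zero at the start; "moment": the same for the moment, N m; "opening": opening from 0.0 (shut) to 1.0 (fully open); "grip_force": force on a finger pad.
Only numpy, scipy, OpenCV 4.12 (cv2) and the standard library are available. Lean on these libraries where they do the work, as an engineer would, in place of code of your own. Each camera call takes 0.05 s, during which the arm holds its last target. There are 200 camera calls.

### The job

On the sloped jig, slide the clamp with the red winged knob across until its steel jaw has pushed the orange acrylic sheet fully home against the fixed fence at the opposite end, keeping the sheet flat on the deck and resting along its ledge. Then, with the jaw still against the sheet, turn the winged knob clockwise (seen looking down onto it) all the way to its stop to lock it, and let go. Leave everything else on the bench where it is.

Things in the scene. Friction and masses are not known exactly. Their poses are not given: they have to be found in the camera images.
- jig: Jig: grey deck 310 mm wide (jig y) by 190 mm deep, tilted 30 deg about jig y so that it faces up and to jig -x (away from the robot; jig yaw is near pi). Origin on the table under the deck's centre, z up. In jig axes: across (0,1,0), up-slope (0.866,0,0.5), outward normal (-0.5,0,0.866). A ledge 10 mm proud runs along its low edge. Apart from the clamp, nothing stands over 22 mm off the deck.
- deck_center (a point): Centre of the deck's face, 78 mm above the table. Axes as the jig. The upper side of the ledge is 80 mm down-slope of this point.
- fence (a point): Middle of the inner face of the fixed aluminium fence at the deck's +y end (the robot's right), on the deck face; jig y = 135 mm. The fence stands 22 mm proud of the deck. Axes as the jig.
- sheet: Loose orange acrylic sheet, 130 mm across (its y) by 110 mm up-slope (its x) by 5 mm, flat on the deck, lower edge on the ledge. Origin at the centre of its underside, z along the deck's normal. Home against the fence, its origin is at jig y = 70 mm; at the start it is 8 to 25 mm short of that. It slides easily (about 1 N).
- clamp (a joint): Travel of the sliding clamp along jig +y (towards the fence), m: 0 at the -y end, end stop at 0.085; 0.070 with the jaw against the sheet at home; starts at 0 to 0.03. It drags with about 3 N and stays where left. A grey block, 66 mm across by 84 mm up-slope by 14 mm thick, on the deck, with a steel jaw plate along its +y side.
- jaw_face (a point): Middle of the jaw's pushing face (it faces jig +y), 2.5 mm above the deck. x up-slope, y across, z normal. The jaw is 8 mm thick and 84 mm long, from the deck to 42 mm above it (28 mm above the block). The knob's axis is 44 mm from this face towards -y, at the same place up-slope.
- knob (a joint): Angle of the winged knob, rad: grows clockwise, seen looking down onto the deck along its normal. At 0 the wings lie up and down the slope, parallel to the jaw; at its stop, 1.571 (locked), they point at the jaw. Starts at 0.1 to 0.5. About 0.08 N m of friction, no spring: it stays where left.
- knob_grip (a point): Grip point on the axis of the red winged knob, 46 mm above the deck, 32 mm above the clamp's block. x along the wings (turns with them), z the deck's normal. Wings: a flat bar 60 mm long, 10 mm thick, 22 mm below this point to 4 mm above (10 mm at its raised tips), on a 24 mm hub, 10 mm high. The jaw's near face is 36 mm from the axis: wing tips pass it at 6 mm; open fingers only moderately.
- spray: White spray bottle with red trigger head, 74 mm diameter, 210 mm tall, standing beyond the fence; origin under its base. Leave alone.
- tape: Roll of white tape lying flat, 90 mm outside, 60 mm hole, 24 mm high, beside the clamp end of the jig; origin under its centre. Leave alone.
- screwdriver: Screwdriver lying near the jig's low edge, its length along its own x. Leave alone.
- marker: White and blue marker, 125 by 14 by 14 mm, lying near the jig's low edge, length along x; origin under its centre. Leave alone.
- offcut: Black acrylic offcut lying flat, 200 by 140 by 5 mm; origin under its centre. Leave alone.
- square: Steel set square lying flat, 200 mm blade along its x, 120 mm aluminium stock along y, 12 mm high. Leave alone.
- jar: Jar with black cap, 60 mm diameter, 80 mm tall; origin under its base. Leave alone.
Things that resemble listed ones, but are neither listed nor needed, are in the scene too. Several things have the shape of the sheet; the one meant has the colours described above.

How it is judged (in metres and radians):
On the way, in this order (a step that is already met when the one before it is completed fails the run):
1. the sheet is home against the fence with the jaw against it (y of sheet in the frame of jig above 0.067 m and value of joint clamp above 0.0665 m and angle between the y axis of sheet and the y axis of jig, either way round below 0.06 rad and angle between sheet's own z axis and vertical between 0.46 and 0.59 rad and x of sheet in the frame of jig between -0.0296 and -0.0136 m), for 0.2 s.
2. the winged knob is locked (value of joint knob above 1.4 rad), for 0.2 s.
At the end, for the whole second after the job is handed in: The sheet lies flat on the deck (within 5 degrees, squared within 3.4 degrees) along the ledge (within 8 mm), no more than 3 mm from the fence; the clamp's jaw is no more than 3.5 mm short of its place against it (clamp above 0.0665); the knob is beyond 1.40 rad; the sheet is at rest (all of step 1 and value of joint knob above 1.4 rad and linear speed of sheet below 0.02 m/s); the robot touches nothing.
It fails at once if a bystander is moved more than 30 mm (distance of any of spray, tape, screwdriver, marker, offcut, square, jar from where it was at the start of the episode above 0.03 m).
It also fails if it takes over 38 s, if anything falls off the work surface, if the arm or the gripper's body presses on something with over 40 N, if the wrist force passes 120 N, or if a joint passes its speed limit or range.

## Working session

There is one attempt and no reset: what is moved stays moved. The work goes in short steps, Python scripts to look and compute and a shell command to move; the robot and the scene stay as the last step left them, time stands still between calls to the robot, and variables do not carry over. Pictures are saved under pics/ and viewed, at most 10 in all, crops included, and the job is handed in when it is done.

```bash
mkdir -p pics; ls; python3 - <<'E'
from cell import env
import cv2,numpy as np
s=env.state();print({k:np.round(v,3).tolist() for k,v in s.items()})
for n in("top","side","wrist"):
    c=env.read_camera(n);cv2.imwrite(f"pics/{n}0.png",c["img"]);np.savez(f"pics/{n}0.npz",K=c["K"],k1=c["k1"],pose=c["pose"])
    print(n,c["K"].round(1).tolist(),c["k1"],c["pose"].round(3).tolist())
E
```

```text
pics
{'t': 0.0, 'joints': [-1.331, 0.492, 1.559, -0.0, 1.092, -0.106], 'qvel': [0.001, 0.0, -0.001, -0.0, 0.001, -0.001], 'tau': [-0.0, -61.265, -25.819, 0.069, 0.048, -0.0], 'eef_pos': [211.785, -587.777, 233.046], 'tcp_rot': [-3.14, -0.0, 0.346], 'ft_force': [-0.42, -0.378, 0.313], 'moment': [-0.001, -0.037, -0.027], 'grip_force': 0.0, 'opening': 0.999}
top [[534.1, 0.0, 324.2], [0.0, 534.1, 238.8], [0.0, 0.0, 1.0]] -0.03438557611791029 [[0.013, -0.995, 0.096, 325.626], [-1.0, -0.014, -0.008, 5.242], [0.009, -0.096, -0.995, 1348.145], [0.0, 0.0, 0.0, 1.0]]
side [[445.7, 0.0, 314.2], [0.0, 445.7, 232.2], [0.0, 0.0, 1.0]] -0.08471225675503363 [[-0.82, -0.445, 0.36, 45.479], [-0.572, 0.617, -0.54, 589.57], [0.018, -0.649, -0.761, 911.874], [0.0, 0.0, 0.0, 1.0]]
wrist [[377.1, 0.0, 321.2], [0.0, 377.1, 244.0], [0.0, 0.0, 1.0]] 0.00654775897381988 [[0.339, -0.901, -0.271, 287.692], [-0.941, -0.325, -0.096, -560.301], [-0.002, 0.288, -0.958, 385.515], [0.0, 0.0, 0.0, 1.0]]
```

View pics/top0.png

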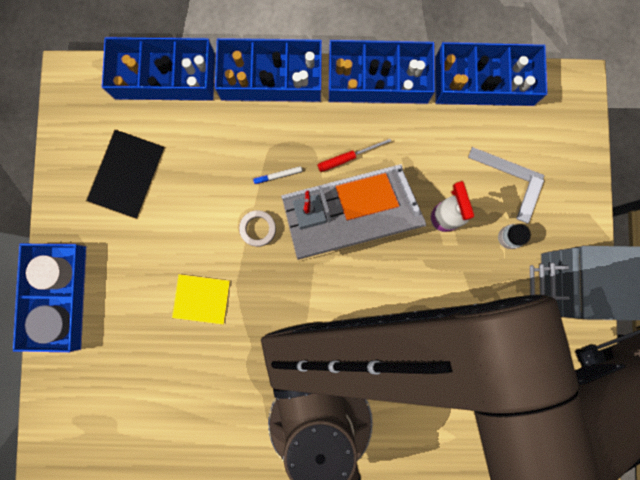

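View pics/side0.png

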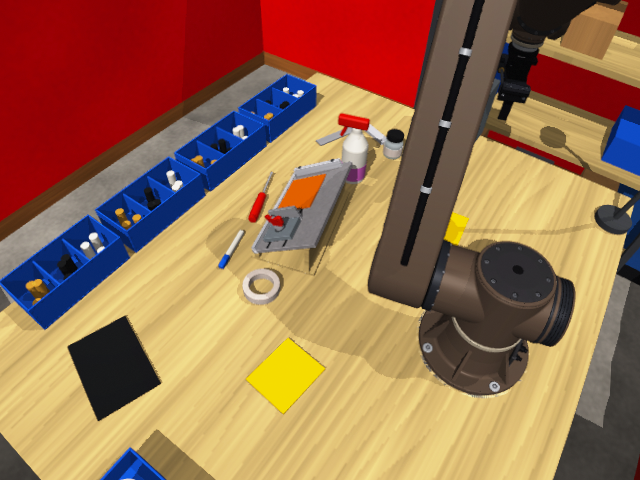

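The top view shows the jig at about (285–425, 165–258). The clamp knob is at (307, 200), the orange sheet at (368, 196), the tape at (257, 228) and the spray bottle at (450, 210). I'll enlarge it.

```bash
python3 - <<'E'
import cv2,numpy as np
a=cv2.imread("pics/top0.png")[150:270,270:430];b=cv2.imread("pics/side0.png")[150:270,230:390]
cv2.imwrite("pics/c1.png",cv2.resize(a,(800,600),interpolation=cv2.INTER_CUBIC))
cv2.imwrite("pics/c2.png",cv2.resize(b,(800,600),interpolation=cv2.INTER_CUBIC))
E
```

```text
(no output)
```

View pics/c1.png

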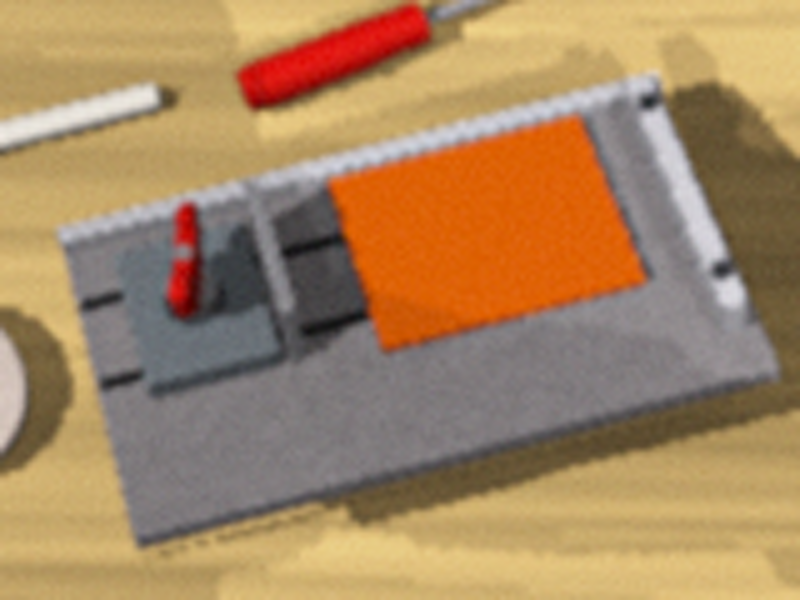

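View pics/c2.png

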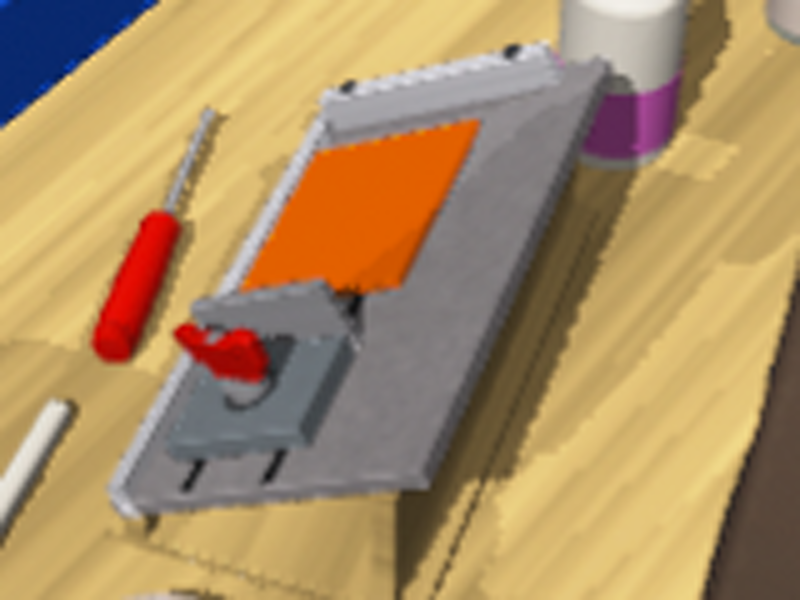

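The top crop shows the sheet corners at (330,180), (583,118), (648,280) and (385,350), and the deck's up-slope corners at (140,540) and (778,375). It also shows the knob from (186,208) to (180,310). The side crop shows the same features, with the sheet short of the fence. I'll fit both views together.

```bash
cat > h.py <<'E'
import numpy as np
from scipy.optimize import least_squares
def proj(cam,P):
    T=np.linalg.inv(cam["pose"]);q=T[:3,:3]@P+T[:3,3];s=q[:2]/q[2];s=s*(1+cam["k1"]*(s@s))
    return cam["K"][:2,:2]@s+cam["K"][:2,2]
def W(p,u,y,n):   # deck coords (up-slope, across, normal) -> world
    c,s=np.cos(p[2]),np.sin(p[2]);x=.866*u-.5*n
    return np.array([p[0]+c*x-s*y,p[1]+s*x+c*y,78+.5*u+.866*n])
E
cat > fit.py <<'E'
from h import *
cams={n:dict(np.load(f"pics/{n}0.npz")) for n in("top","side")}
off={"top":(270,150),"side":(230,150)}
# p: x,y,yaw,c,s,uc,th
def w(r):return lambda p:(p[5]+r*np.cos(p[6]),-109+p[3]-r*np.sin(p[6]),54)
def F(u,y,n):return lambda p:(u,y,n)
def S(u,d):return lambda p:(u,p[4]+d,5)
O=[("top",140,540,F(95,-155,0)),("top",778,375,F(95,155,0)),
("top",330,180,S(-80,-65)),("top",583,118,S(-80,65)),("top",648,280,S(30,65)),("top",385,350,S(30,-65)),
("side",605,65,F(95,155,0)),("side",425,485,F(95,-155,0)),
("side",318,152,S(-80,65)),("side",480,120,S(30,65)),("side",403,288,S(30,-65)),
("top",187,208,w(-30)),("top",180,312,w(30)),("side",180,328,w(-30)),("side",262,340,w(30)),
("top",255,185,lambda p:(p[5]-42,p[3]-69,42)),("top",293,350,lambda p:(p[5]+42,p[3]-69,42)),
("side",195,303,lambda p:(p[5]-42,p[3]-69,42)),("side",325,283,lambda p:(p[5]+42,p[3]-69,42))]
def res(p):
    p=np.array(p);return np.concatenate([proj(cams[n],W(p,*f(p)))-np.array([off[n][0]+a/5,off[n][1]+b/5]) for n,a,b,f in O])
r=least_squares(res,[600,-100,3.3,15,55,-25,.3],loss="soft_l1",x_scale=[100,100,.1,10,10,10,.1])
print(r.x.round(3));print(res(r.x).reshape(-1,2).round(1).tolist())
np.save("fit.npy",r.x)
E
python3 fit.py
```

```text
[ 5.17392e+02 -6.62420e+01  3.41900e+00  1.21960e+01  4.92850e+01
 -1.72680e+01  2.70000e-01]
[[-2.4, 1.3], [-0.4, -0.6], [-0.5, 0.7], [-0.8, -0.2], [-0.0, 0.5], [-0.2, 0.6], [1.1, -2.5], [-0.2, -2.5], [0.3, -1.0], [0.4, -1.3], [-0.0, -2.5], [-0.5, 0.1], [-0.5, -0.5], [0.2, -0.7], [-0.2, -1.4], [-1.6, 0.5], [-1.0, -6.0], [0.6, -0.4], [1.2, -0.8]]
```

```bash
sed -i 's/,("top",293,350,[^)]*))//' fit.py; python3 fit.py; cat > to.py <<'E'
# to.py u y n yawtool(deg rel. to jig) : row (tool tip at deck point) from present commanded pose
from h import *;import sys
from scipy.spatial.transform import Rotation as R
from cell import env
p=np.load("fit.npy");s=env.state()
M=R.from_euler("xyz",s["tcp_rot"]);pos=np.array(s["eef_pos"])
print("t",round(s["t"],2),"yaw-jig deg",np.degrees(s["tcp_rot"][2]-p[2])%360, "toolx",M.apply([1,0,0]).round(2))
tip=pos-[0,0,env.tips_ahead]; c,q=np.cos(p[2]),np.sin(p[2]);d=tip-[p[0],p[1],78]
x=c*d[0]+q*d[1];print("tip deck u,y,n",np.round([.866*x+.5*d[2],-q*d[0]+c*d[1],-.5*x+.866*d[2]],1))
for a in sys.argv[1:]:
    t=W(p,*map(float,a.split(",")))+[0,0,env.tips_ahead]
    print(a,"world",t.round(1),"row",M.inv().apply(t-pos).round(1))
E
python3 to.py
```

```text
[ 5.1741e+02 -6.6228e+01  3.4190e+00  1.2051e+01  4.9301e+01 -1.7935e+01
  2.7100e-01]
[[-2.4, 1.3], [-0.4, -0.6], [-0.5, 0.7], [-0.8, -0.2], [-0.0, 0.5], [-0.2, 0.6], [1.1, -2.5], [-0.2, -2.5], [0.3, -1.0], [0.4, -1.3], [-0.0, -2.5], [-0.6, -0.1], [-0.6, -0.7], [-0.0, -0.6], [-0.4, -1.3], [-1.7, 0.3], [0.4, -0.3], [1.0, -0.7]]
t 0.15 yaw-jig deg 183.9293328204736 toolx [0.94 0.34 0.  ]
tip deck u,y,n [ 446.3  418.1 -100.4]
```

```bash
python3 to.py=- 2>/dev/null; python3 to.py -10,-150,9 -10,-150,90
```

```text
t 0.15 yaw-jig deg 183.9293328204736 toolx [0.94 0.34 0.  ]
tip deck u,y,n [ 446.3  418.1 -100.4]
-10,-150,9 world [489.   81.6  99.8] row [ 487.7 -535.8  133.9]
-10,-150,90 world [528.   92.7 169.9] row [ 528.1 -533.1   63.7]
```

```bash
python3 -m crank '[[0,0,-40,0,0],[25,-28,-60,1,0],[53,-59,-60,3.9,0],[80,-88,-60,3.9,0],[107,-118,-60,3.9,0],[134,-148,-60,3.9,0],[161,-178,-60,3.9,0],[188,-207,-60,3.9,0],[215,-237,-60,3.9,0],[242,-266,-60,3.9,0]]'; python3 -m crank '[[27,-30,0,0,0],[54,-60,0,0,0],[81,-90,0,0,0],[108,-120,0,0,0],[135,-150,0,0,0],[162,-180,0,0,0],[189,-210,0,0,0],[216,-240,0,0,0],[228,-253,0,0,0],[228,-253,0,0,0]]'; python3 to.py -10,-150,9
```

```text
t: 0.98
eef_pos: [349.5, -253.8, 293.6]
tcp_rot: [3.141, -0.0, 0.277]
ft_force: [1.0, -0.9, 0.0]
opening: 0.354
grip_force: 0.0
t: 1.82
eef_pos: [500.3, 53.1, 293.2]
tcp_rot: [-3.141, 0.0, 0.281]
ft_force: [0.5, -0.1, 0.1]
opening: 0.001
grip_force: 0.0
t 1.82 yaw-jig deg 180.23498474861657 toolx [ 0.96  0.28 -0.  ]
tip deck u,y,n [  84.1 -119.5  178. ]
-10,-150,9 world [489.   81.6  99.8] row [ -2.9 -30.5 193.4]
```

```bash
python3 -m crank '[[-3,-31,20,0,0],[-3,-31,60,0,0],[-3,-31,100,0,0],[-3,-31,140,0,0],[-3,-31,155,0,0],[-3,-31,155,0,0]]'; python3 to.py -10,-150,9; python3 - <<'E'
from cell import env
import cv2,numpy as np
c=env.read_camera("wrist");cv2.imwrite("pics/w1.png",c["img"]);np.savez("pics/wrist1.npz",K=c["K"],k1=c["k1"],pose=c["pose"])
E
```

```text
t: 2.32
eef_pos: [486.0, 78.3, 135.4]
tcp_rot: [-3.14, 0.006, 0.277]
ft_force: [-0.0, 0.2, -0.1]
opening: 0.006
grip_force: 0.0
t 2.32 yaw-jig deg 180.00393614540886 toolx [ 0.96  0.27 -0.01]
tip deck u,y,n [  11.1 -147.6   38. ]
-10,-150,9 world [489.   81.6  99.8] row [ 4.  -2.3 35.6]
```

View pics/w1.png

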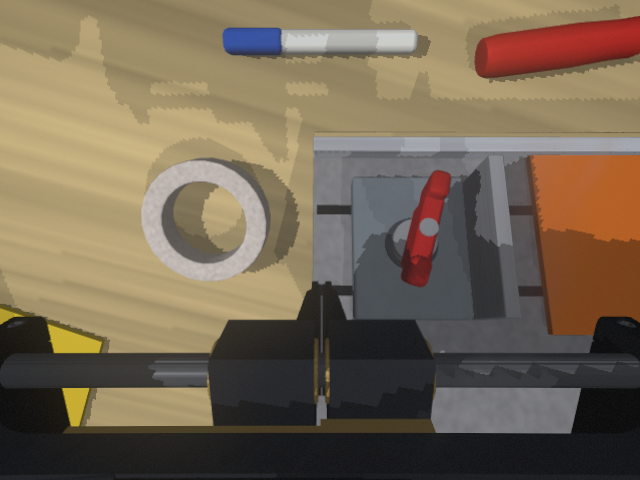

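The wrist view shows the block's −y edge at x≈353 (rows 178–318) and the jaw top from (497,157) to (512,318). The knob tips are at (439,176) and (415,278), the hub cap at (429,227), and the sheet's −y corners at (530,155) and (549,334). The closed fingertips are at about (322,285). I'll refit with this view.

```bash
cat > fit2.py <<'E'
from h import *
cam=dict(np.load("pics/wrist1.npz"));a0=np.load("fit.npy")
def w(r):return lambda p:(p[5]+r*np.cos(p[6]),-109+p[3]-r*np.sin(p[6]),54)
O=[(352,178,lambda p:(p[5]-42,-109+p[3]-p[7],14)),(354,318,lambda p:(p[5]+42,-109+p[3]-p[7],14)),
(497,157,lambda p:(p[5]-42,p[3]-69,42)),(512,318,lambda p:(p[5]+42,p[3]-69,42)),
(530,155,lambda p:(-80,p[4]-65,5)),(549,334,lambda p:(30,p[4]-65,5)),
(439,176,w(-28)),(415,280,w(28)),(429,227,lambda p:(p[5],-109+p[3],50)),(314,200,lambda p:(-34,-155,0))]
def res(p):
    r=[proj(cam,W(p,*f(p)))-[a,b] for a,b,f in O];r[-1][1]=0
    return np.append(np.concatenate(r),[(p[2]-a0[2])/.01,(p[5]+18)/5, (p[4]-49.3)/2])
r=least_squares(res,np.append(a0,33),loss="soft_l1",x_scale=[100,100,.1,10,10,10,.1,10])
print(r.x.round(3));print(res(r.x)[:20].reshape(-1,2).round(1).tolist())
np.save("fit.npy",r.x)
E
python3 fit2.py; python3 to.py -10,-150,9
```

```text
[ 5.20307e+02 -6.73320e+01  3.40700e+00  9.85700e+00  4.53840e+01
 -1.91520e+01  2.98000e-01  3.28880e+01]
[[0.5, -2.7], [-0.4, 0.4], [-1.2, -1.4], [0.1, 0.5], [-1.0, 0.2], [1.8, 0.2], [5.3, -3.4], [0.4, 2.1], [-1.0, 0.8], [-0.3, 0.0]]
t 2.37 yaw-jig deg 180.68348190553968 toolx [ 0.96  0.27 -0.  ]
tip deck u,y,n [  14.9 -149.3   38.2]
-10,-150,9 world [493.7  80.9  99.8] row [ 7.1 -0.5 37.7]
```

```bash
python3 -m crank '[[7,-3,10,0,0],[7,-3,25,0,0],[7,-3,36,0,0],[7,-3,36,0,0]]';  python3 -m crank '[[0,6,0,0,0],[0,12,0,0,0],[0,19,0,0,0],[0,26,0,0,0],[0,33,0,0,0],[0,40,0,0,0],[0,46,0,0,0],[0,51,0,0,0],[0,55,0,0,0],[0,57,0,0,0]]';python3 to.py -10,-84,9
```

```text
t: 2.7
eef_pos: [494.2, 83.9, 102.2]
tcp_rot: [3.142, -0.0, 0.278]
ft_force: [0.8, 0.7, 0.4]
opening: 0.005
grip_force: 0.0
t: 3.53
eef_pos: [509.6, 28.5, 102.7]
tcp_rot: [3.141, -0.0, 0.277]
ft_force: [0.4, 3.7, 4.5]
opening: 0.001
grip_force: 2.6
t 3.53 yaw-jig deg 180.6902626599599 toolx [0.96 0.27 0.  ]
tip deck u,y,n [-10.  -95.3  12.3]
-10,-84,9 world [511.   17.2  99.8] row [-1.8 11.3  2.9]
```

```bash
python3 -m crank '[[0,2,0,0,0],[0,4,0,0,0],[0,6,0,0,0],[0,8,0,0,0]]'; python3 -m crank '[[0,1,0,0,0],[0,2,0,0,0],[0,3,0,0,0]]';python3 -m crank '[[0,1,0,0,0],[0,2,0,0,0],[0,2,0,0,0]]'; python3 to.py -10,-84,9
```

```text
t: 3.87
eef_pos: [511.7, 21.3, 102.6]
tcp_rot: [3.142, 0.0, 0.278]
ft_force: [-0.3, 4.3, 5.0]
opening: 0.007
grip_force: 2.6
t: 4.12
eef_pos: [512.5, 18.4, 102.6]
tcp_rot: [3.142, -0.0, 0.278]
ft_force: [0.6, 4.8, 4.5]
opening: 0.006
grip_force: 2.6
t: 4.37
eef_pos: [513.0, 16.4, 102.6]
tcp_rot: [3.141, 0.0, 0.278]
ft_force: [0.1, 1.8, 3.1]
opening: 0.005
grip_force: 1.8
t 4.37 yaw-jig deg 180.7165043767943 toolx [ 0.96  0.27 -0.  ]
tip deck u,y,n [-10.1 -82.7  12.3]
-10,-84,9 world [511.   17.2  99.8] row [-1.8 -1.3  2.8]
```

```bash
for i in 1 ; do python3 -m crank '[[0,1,0,0,0],[0,2,0,0,0]]';python3 -m crank '[[0,1,0,0,0],[0,2,0,0,0]]';  done; python3 to.py; python3 - <<'E'
from cell import env
import cv2,numpy as np
c=env.read_camera("wrist");cv2.imwrite("pics/w2.png",c["img"]);np.savez("pics/wrist2.npz",K=c["K"],k1=c["k1"],pose=c["pose"])
E
```

```text
t: 4.53
eef_pos: [513.5, 14.6, 102.6]
tcp_rot: [3.142, 0.0, 0.278]
ft_force: [0.4, 4.4, 4.5]
opening: 0.006
grip_force: 2.7
t: 4.7
eef_pos: [514.1, 12.6, 102.6]
tcp_rot: [3.142, 0.0, 0.278]
ft_force: [0.6, 4.1, 4.2]
opening: 0.003
grip_force: 2.7
t 4.7 yaw-jig deg 180.71327747750658 toolx [ 0.96  0.27 -0.  ]
tip deck u,y,n [-10.2 -78.8  12.3]
```

View pics/w2.png

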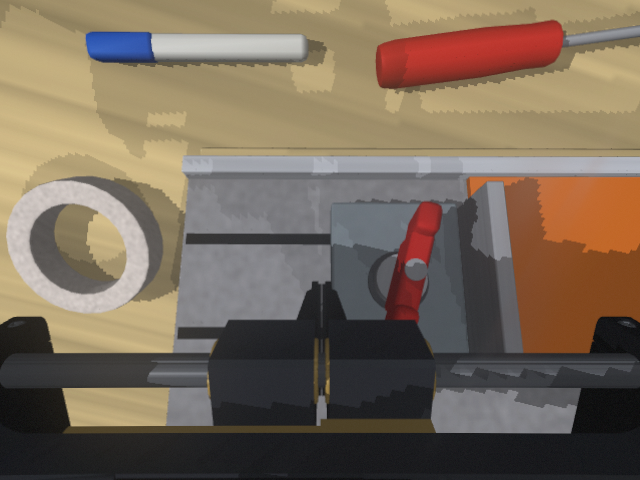

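The block is at (331–470, 205+) and the jaw touches the sheet at about x=520. The knob is unchanged. I'll keep pushing until the force rises.

```bash
for i in 1 ; do python3 -m crank '[[0,1,0,0,0],[0,1.5,0,0,0]]';python3 -m crank '[[0,1,0,0,0],[0,1.5,0,0,0]]';python3 -m crank '[[0,1,0,0,0],[0,1.5,0,0,0]]';  done; python3 to.py
```

```text
t: 4.92
eef_pos: [514.5, 11.2, 102.6]
tcp_rot: [3.142, 0.0, 0.278]
ft_force: [0.6, 3.9, 3.6]
opening: 0.004
grip_force: 2.6
t: 5.08
eef_pos: [514.6, 10.6, 102.6]
tcp_rot: [-3.14, 0.0, 0.277]
ft_force: [-0.2, 15.8, 5.1]
opening: 0.002
grip_force: 8.6
t: 5.25
eef_pos: [514.6, 10.4, 102.6]
tcp_rot: [-3.138, 0.001, 0.276]
ft_force: [-1.6, 27.6, 7.0]
opening: 0.002
grip_force: 14.2
t 5.25 yaw-jig deg 180.63081611218095 toolx [ 0.96  0.27 -0.  ]
tip deck u,y,n [-10.1 -76.5  12.3]
```

```bash
python3 -m crank '[[0,0,0,0,0],[0,0,0,0,0],[0,0,0,0,0],[0,-5,0,0,0],[0,-10,-10,0,0],[0,-10,-45,0,0],[-15,-10,-80,0,0],[-40,-10,-80,0,0],[-40,-10,-80,0,0]]'; python3 to.py; python3 - <<'E'
from cell import env
import cv2,numpy as np
c=env.read_camera("wrist");cv2.imwrite("pics/w3.png",c["img"]);np.savez("pics/wrist1.npz",K=c["K"],k1=c["k1"],pose=c["pose"])
E
```

```text
t: 6.0
eef_pos: [471.4, 6.5, 184.5]
tcp_rot: [3.14, -0.001, 0.278]
ft_force: [0.7, 0.1, -0.1]
opening: 0.005
grip_force: 0.0
t 6.0 yaw-jig deg 180.72360141806206 toolx [0.96 0.27 0.  ]
tip deck u,y,n [ 67.8 -84.   61.8]
```

View pics/w3.png

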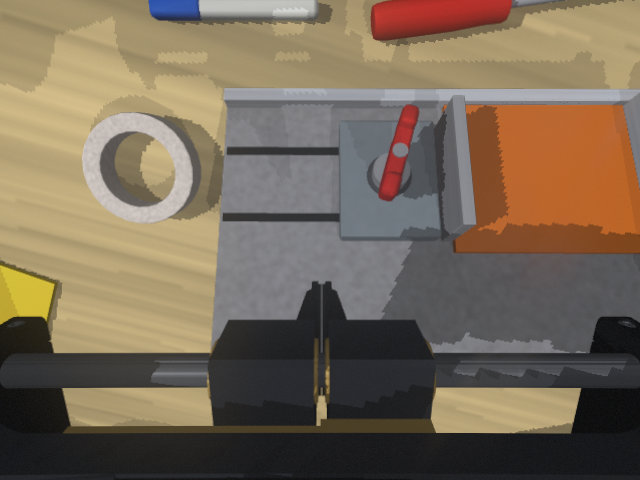

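The jaw is against the sheet. The block's −y edge is at x=340 (rows 122–240), the hub cap at (400,150), and the wing tips at (411,108) and (386,196). The jaw top's low end is at (457,97), and the sheet's up-slope edge is at row 252. I'll refit with the clamp at 70.

```bash
cat > fit3.py <<'E'
from h import *
cam=dict(np.load("pics/wrist1.npz"));a0=np.load("fit.npy")
# p: x,y,yaw,uc,th
w=lambda r:(lambda p:(p[3]+r*np.cos(p[4]),-39-r*np.sin(p[4]),54))
O=[(340,122,lambda p:(p[3]-42,-72,14)),(341,240,lambda p:(p[3]+42,-72,14)),(457,97,lambda p:(p[3]-42,1,42)),
(455,252,lambda p:(30,8,5)),(640,252,lambda p:(30,128,5)),
(411,108,w(-28)),(386,196,w(28)),(400,150,lambda p:(p[3],-39,50)),(224,200,lambda p:(0,-155,0))]
def res(p):
    r=[proj(cam,W(p,*f(p)))-[a,b] for a,b,f in O];r[-1][1]=0;r[3][0]=r[4][0]=0
    return np.concatenate(r)
r=least_squares(res,[*a0[:3],-20,.3],loss="soft_l1",x_scale=[100,100,.1,10,.1])
print(r.x.round(3));print(res(r.x).reshape(-1,2).round(1).tolist())
np.save("fit.npy",[*r.x[:3],70,70,*r.x[3:]])
E
python3 fit3.py; python3 to.py
```

```text
[ 5.19783e+02 -6.76350e+01  3.42700e+00 -1.99090e+01  2.92000e-01]
[[-1.1, 0.5], [0.1, -1.3], [0.1, 0.2], [0.0, 0.7], [0.0, -0.6], [1.1, 0.1], [3.0, -1.6], [-0.6, 3.3], [-3.1, 0.0]]
t 6.05 yaw-jig deg 179.55270882624959 toolx [0.96 0.27 0.  ]
tip deck u,y,n [ 64.3 -84.4  63.2]
```

```bash
python3 to.py -47,-57,28 -47,-19,28
```

```text
t 6.05 yaw-jig deg 179.55270882624959 toolx [0.96 0.27 0.  ]
tip deck u,y,n [ 64.3 -84.4  63.2]
-47,-57,28 world [556.3   2.4  97.7] row [79.  26.7 86.2]
-47,-19,28 world [566.9 -34.   97.7] row [79.3 64.7 86.2]
```

```bash
python3 -m crank '[[25,10,0,0,0],[60,20,0,0,0],[79,26,0,0,0],[79,26,30,0,0],[79,26,60,0,0],[79,26,80,0,0],[79,26,86,0,0],[79,26,86,0,0]]'; python3 -m crank '[[0,4,0,0,0],[0,8,0,0,0],[0,12,0,0,0],[0,16,0,0,0],[0,16,0,0,0]]'; python3 -m crank '[[0,4,0,0,0],[0,8,0,0,0],[0,12,0,0,0]]';python3 to.py -47,-19,28
```

```text
t: 6.72
eef_pos: [556.9, 3.7, 95.0]
tcp_rot: [-3.141, 0.003, 0.278]
ft_force: [-0.1, 0.7, 0.2]
opening: 0.007
grip_force: 0.0
t: 7.13
eef_pos: [560.0, -5.4, 97.2]
tcp_rot: [-3.132, 0.001, 0.274]
ft_force: [-1.5, 57.3, -4.7]
opening: 0.003
grip_force: 26.2
t: 7.38
eef_pos: [568.5, -19.3, 99.0]
tcp_rot: [-3.141, -0.01, 0.279]
ft_force: [11.0, 14.3, 4.2]
opening: 0.007
grip_force: 11.0
t 7.38 yaw-jig deg 179.65955429314175 toolx [0.96 0.28 0.01]
tip deck u,y,n [-51.2 -32.7  31.9]
-47,-19,28 world [566.9 -34.   97.7] row [-5.5 13.8  1.2]
```

```bash
python3 - <<'E'
from cell import env
import cv2,numpy as np
c=env.read_camera("wrist");cv2.imwrite("pics/w4.png",c["img"]);np.savez("pics/wrist4.npz",K=c["K"],k1=c["k1"],pose=c["pose"]);print(env.state()["ft_force"])
E
```

```text
[10.14814797 23.87220913  4.95272271]
```

View pics/w4.png

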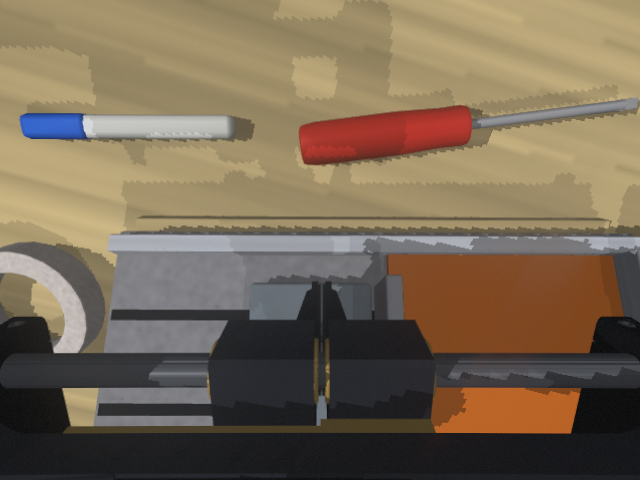

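```bash
python3 -m crank '[[6,0,0,0,0],[12,0,0,0,0],[12,4,0,0,0],[12,9,0,0,0],[12,9,0,0,0]]'; python3 to.py -47,-19,28;  python3 -m crank '[[-3,0,0,0,0],[-6,0,0,0,0],[-9,0,0,0,0]]'; python3 -m crank '[[-3,0,0,0,0],[-6,0,0,0,0]]'; python3 to.py
```

```text
t: 7.85
eef_pos: [579.4, -29.9, 97.3]
tcp_rot: [3.141, -0.001, 0.277]
ft_force: [-0.8, 0.4, -0.3]
opening: 0.005
grip_force: 0.0
t 7.85 yaw-jig deg 179.54364987655276 toolx [0.96 0.27 0.  ]
tip deck u,y,n [-58.6 -19.4  34.1]
-47,-19,28 world [566.9 -34.   97.7] row [-13.1   0.5  -0.5]
t: 8.1
eef_pos: [572.8, -31.4, 97.7]
tcp_rot: [3.139, -0.007, 0.277]
ft_force: [21.2, 7.7, -1.6]
opening: 0.008
grip_force: 12.1
t: 8.27
eef_pos: [571.4, -32.3, 98.6]
tcp_rot: [3.136, -0.018, 0.276]
ft_force: [43.3, 19.4, -9.7]
opening: 0.005
grip_force: 23.5
t 8.27 yaw-jig deg 179.50089619890164 toolx [0.96 0.27 0.02]
tip deck u,y,n [-50.7 -19.4  31.1]
```

```bash
python3 -m crank '[[8,0,0,0,0],[14,0,0,0,0],[14,0,-30,0,0],[14,0,-70,0,0],[-10,-10,-87,0,0],[-50,-35,-87,0,0],[-85,-60,-87,0,0],[-85,-60,-87,0,0]]'; python3 to.py; python3 - <<'E'
from cell import env
import cv2,numpy as np
c=env.read_camera("wrist");cv2.imwrite("pics/w5.png",c["img"]);np.savez("pics/wrist5.npz",K=c["K"],k1=c["k1"],pose=c["pose"])
E
```

```text
t: 8.93
eef_pos: [460.0, 3.1, 183.5]
tcp_rot: [-3.14, 0.004, 0.278]
ft_force: [0.9, -0.1, 0.5]
opening: 0.004
grip_force: 0.0
t 8.93 yaw-jig deg 179.60603292632956 toolx [ 0.96  0.27 -0.  ]
tip deck u,y,n [ 75.8 -84.7  56.2]
```

View pics/w5.png

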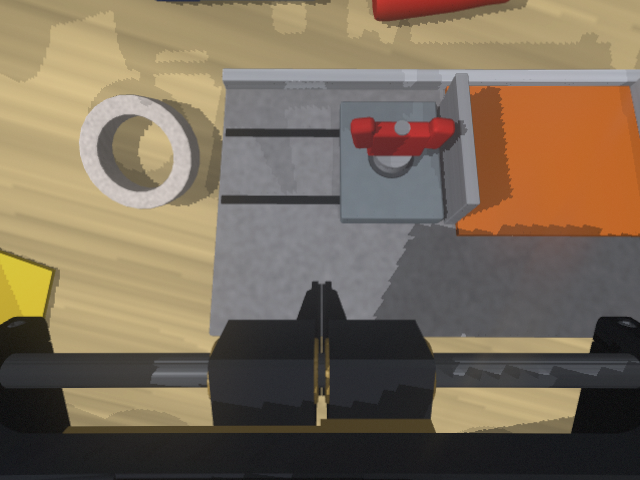

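The knob wings now lie along row 131, from (363) to (442), pointing at the jaw, which is the stop. The block edge is still at x=340, the jaw is against the sheet, and the gripper is clear.

```bash
python3 -c "
from cell import env
print(env.job_done())"
```

```text
the job is handed in; nothing more can be done
None
```

I pushed the sheet home against the fence with the clamp's jaw, turned the knob clockwise to its stop, backed the gripper clear and handed the job in; the hand-in returned no verdict.

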